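# Release a coated panel and slide it onto the reading bed

### The job

Lift the hinged clamp bar up out of the way, then slide the metal test panel out from beneath it along the bed, without lifting it, until it lies squarely and centrally against the fence at the left end of the bed. Then lower the clamp bar fully down again behind it, without disturbing the glassware and other things standing around.

Things in the scene. Friction and masses are not known exactly. Their poses are not given: they have to be found in the camera images.
- clamp: Clamp stand, fixed to the bench, turned by up to 0.35 rad: a white bed 140 mm (its x) by 310 mm (its y, -125 to +185), flat top 30 mm above the bench. Origin: on the bench under the middle of the clamp bar; x points across the bed, away from the robot at yaw 0; y along the bed, the way the panel slides out (to the robot's left); z up.
- rails_end (a point): Point on the bed top in the middle between the left ends of two steel guide rails, at x = 0, y = +15, z = 30 mm in the stand's frame. The rails (6 mm wide, 5 mm high, inner faces at x = -47 and +47) run from y = -115 to +15. Beyond them lies the open reading bed, a white window flush with the bed top.
- fence (a point): Middle of the foot of the end fence's near face, at x = 0, y = +170, z = 30 mm in the stand's frame. The fence is a dark steel strip 120 mm long along x, 10 mm thick, 16 mm high above the bed.
- bar (a joint): Angle of the clamp bar in rad: 0 is fully down (lying level across the panel), 1.57 is upright, 1.75 is its stop. Its hinge is stiff: the bar stays at any angle where it is left; moving it takes 1 to 5 N at the cross handle.
- bar_hinge (a point): Centre of the bar's hinge, at x = 90, y = 0, z = 50 mm in the stand's frame; the hinge axis runs along the stand's y. The hinge bracket on the far side of the bed takes up x 60 to 110, |y| < 35, up to 63 mm high.
- bar_grip (a point): Centre of the cross handle at the bar's free end, 200 mm from the hinge; bar down: 50 mm high, 40 mm clear of the bed's edge on the robot's side. A round rod 12 mm thick, 100 mm long along the stand's y; the bar (24 mm wide, 12 thick) joins its middle, leaving 38 mm of rod free to either side. A rubber pad under the bar lies just above the panel.
- panel: The test panel: a flat dark-grey anodised aluminium plate, 90 mm (x) by 140 mm (y) by 8 mm thick, 0.25 kg or so, lying loose on the bed between the rails under the bar. Origin: centre of its underside; x and y run along the stand's x and y, z up. Against the fence its centre is at y = +100 mm in the stand's frame, and its rear edge is then 18 mm past the bar.
- flask_a: Conical glass flask, 102 mm high, 74 mm wide foot, standing in front of the reading bed. Origin: centre of its foot. Leave alone.
- flask_b: Another such flask, behind the reading bed. Origin: centre of its foot. Leave alone.
- beaker: Glass beaker, 75 mm high, 64 mm wide, in front of the bed's right end. Origin: centre of its foot. Leave alone.
- reagent: Amber bottle with a blue cap, 100 mm high, 60 mm wide, to the far right. Origin: centre of its foot. Leave alone.
- spare_tile: White tile 70 by 70 by 8 mm lying on the bench to the right. Origin: centre of its underside. Leave alone.
- spatula: Spatula, 190 mm long, lying on the bench to the left. Leave alone.
- jar: White jar, 60 mm high, 56 mm wide, to the far left. Origin: centre of its foot. Leave alone.
Not all that is in view belongs to the job. Of the things that look like the panel, the smaller one is meant.

How it is judged:
On the way, in this order (a step that is already met when the one before it is completed fails the run):
1. the clamp bar is lifted out of the way (more than 1.2 rad) while the panel is still in its place (value of joint bar above 1.2 rad and distance of panel from where it was at the start of the episode below 0.02 m), for 0.2 s.
2. with the bar still up, the panel lies against the end fence (value of joint bar above 1 rad and y of panel in the frame of clamp above 0.093 m and x of panel in the frame of clamp between -0.01 and 0.01 m and angle between the y axis of panel and the y axis of clamp, either way round below 0.1 rad and z of panel in the frame of clamp between 0.026 and 0.034 m), for 0.2 s.
At the end, for the whole second after the job is handed in: The panel lies flat on the bed against the end fence (gap under 7 mm), within 10 mm of the bed's middle line and square to within 0.10 rad, at rest; the clamp bar is down to within 0.08 rad (y of panel in the frame of clamp above 0.093 m and x of panel in the frame of clamp between -0.01 and 0.01 m and angle between the y axis of panel and the y axis of clamp, either way round below 0.1 rad and z of panel in the frame of clamp between 0.026 and 0.034 m and value of joint bar below 0.08 rad and linear speed of panel below 0.02 m/s and velocity of joint bar below 0.05 rad/s); the robot touches nothing.
It fails at once if the panel is dragged along while the bar is not lifted (value of joint bar below 0.8 rad and y of panel in the frame of clamp between 0.01 and 0.075 m).
It fails at once if the panel is lifted off the bed or tipped (z of panel in the frame of clamp above 0.042 m or z of panel in the frame of clamp below 0.015 m or angle between panel's own z axis and vertical above 0.2 rad).
It fails at once if a bystander is shifted more than 30 mm or knocked over (distance of any of flask_a, flask_b, beaker, reagent, spare_tile, spatula, jar from where it was at the start of the episode above 0.03 m or angle between any of flask_a, flask_b, beaker, reagent, jar's own z axis and vertical above 0.5 rad).
It also fails if it takes over 72 s, if anything falls off the work surface, if the arm or the gripper's body presses on something with over 40 N, if the wrist force passes 120 N, or if a joint passes its speed limit or range.

### The arm

A 7-joint arm with a two-finger parallel gripper is mounted at the origin on the work surface. World frame = base frame: x ahead of the robot, y to its left, z up, the work surface at z = 0. Lengths are in m, angles in rad, forces in N, time in s.
With the tool pointing down it reaches from about 0.35 to 0.9 m from the base axis. Payload 7.2 kg.
Tool frame: the origin (TCP) lies at the very end of the fingers, on their centre line; the grasp point (between the pads) lies 19 mm behind it; z points along the fingers, y is the line along which they close (so a half turn about z gives the same grasp; the last joint's range is limited). The gripper opens to 88 mm and grips with 3 to 60 N. Pads are 20 mm wide; open, the fingers measure 115 mm over their backs; the gripper's body (75 mm by 178 mm) begins 61 mm behind the grasp point.
Start: joints at [1.206, 0.411, -0.013, 1.596, 0.006, 1.134, -0.082], TCP at [0.183, -0.598, 0.223] pointing down, gripper open.
Joint ranges: [-2.95, 2.95], [-0.29, 1.99], [-1.47, 1.44], [0.14, 2.54], [-1.03, 4.17], [0.13, 1.85], [-2.86, 2.86]. Speed limits (rad/s): [2.39, 2.39, 3.01, 3.01, 3.14, 3.14, 3.14].

### API

Orientations are given as [roll, pitch, yaw] about the fixed x, y, z axes, in that order (R = Rz(yaw) Ry(pitch) Rx(roll)).
In Python, from bench import env gives the robot as it stands. The module is installed in compiled form; this text tells all that it offers.
- The arm moves only by the tool play_rows, never from a script. Its argument "deltas" is a list of rows, each an object of numbers: "ax", "ay", "az": the turn, a rotation vector about the tool's x, y, z as a fraction of full scale; "x", "y", "z": the shift along the tool's x, y, z as a fraction of full scale; "hand": the opening, from -1 (shut) to 1 (fully open), so that 0 is half open. A call has exactly 5 rows; each row is the pose to reach, as a shift and turn from the pose commanded when the call began, along the tool's axes at that moment; what a row does not reach only later rows make up. Full scale, the value 1, is 0.3 m for a shift and 90 degrees for a turn. A row lasts 1/8 s, in which the tool goes at most 62.5 mm and 10.7 degrees, less where a joint would pass 70% of its speed; a pose out of reach is approached as far as the arm can. A call with a number of a shift or a turn outside -1 to 1 is refused whole. A call with a gripper value outside its range is refused whole. The fingers move at their own pace and stop on an object; the grip force is fixed at half the most. Time passes only in rows, so rows that repeat a pose let the fingers close, or fill a call up. It gives the time, the measured TCP pose, the force, the opening and the grip force at its end, in the units of the state.
- env.get_obs(): the state, without advancing time (a new reading comes with each control period).
- env.grab_frame(name): name is "scene" or "top" or "wrist"; returns a dict with "color" (384x512x3 uint8, blue, green, red), "range_z" (384x512 float32, m along the optical axis (not along the pixel's ray), 0 where there is no reading), "fov_y" (degrees; the focal length in pixels is half the picture's height over the tangent of half this angle, whatever the lens; pixels are square), "cx", "cy" (the principal point, pixels), "extrinsics" (4x4, takes a point from camera to world coordinates). Camera axes: x right, y up, looking along -z (the intrinsics and any distortion apply to the point x, -y, -z); pixel columns grow to the right and rows downward; lengths in m; the calibration is good to about 2 mm. A picture is of the moment at which its call begins.
- env.finish_job(): hands the job in; it is judged then, once.
The state is a dict: "time": time; "joints": joint angles; "joint_vel": joint speeds; "tau": joint torques, N m; "position": TCP position; "tool_rot": TCP orientation; "wrist_force": force on the tool from outside, world axes, zero at the start; "wrist_torque": the same for the moment, N m; "opening": finger opening in m; "grasp_force": force on a finger pad.
Only numpy, scipy, OpenCV 4.12 (cv2) and the standard library are available. Lean on these libraries where they do the work, as an engineer would, in place of code of your own. Each camera call takes 0.05 s, during which the arm holds its last target. There are 200 camera calls.

## Working session

There is one attempt and no reset: what is moved stays moved. The work goes in short steps, Python scripts to look and compute and a tool call to move; the robot and the scene stay as the last step left them, time stands still between calls to the robot, and variables do not carry over. Pictures are saved under pics/ and viewed, at most 10 in all, crops included, and the job is handed in when it is done.

Besides the shell and the picture viewer there is one more tool, called after "Request:" as name([rows], argument=value, ...), one row to a line, values as JSON. play_rows: Moves the arm, as the interface text tells. Its arguments: {"type":"object","properties":{"deltas":{"type":"array","items":{"type":"object","properties":{"ax":{"type":"number","minimum":-1,"maximum":1},"ay":{"type":"number","minimum":-1,"maximum":1},"az":{"type":"number","minimum":-1,"maximum":1},"x":{"type":"number","minimum":-1,"maximum":1},"y":{"type":"number","minimum":-1,"maximum":1},"z":{"type":"number","minimum":-1,"maximum":1},"hand":{"type":"number"}}}}},"required":["deltas"]}

```bash
mkdir -p pics
cat > h.py <<'E'
import numpy as np, cv2
from bench import env
def grab(n):
    f=env.grab_frame(n); return f
def pts(f):
    c=f["range_z"]; h,w=c.shape; fl=h/2/np.tan(np.radians(f["fov_y"])/2)
    v,u=np.mgrid[:h,:w]; z=c
    P=np.stack([(u-f["cx"])/fl*z,-(v-f["cy"])/fl*z,-z,np.ones_like(z)],-1)
    return (P@np.array(f["extrinsics"]).T)[...,:3]
E
python3 - <<'E'
from h import *
o=env.get_obs(); print({k:np.round(v,3) for k,v in o.items()})
for n in("scene","top"):
    f=grab(n); cv2.imwrite(f"pics/{n}0.png",f["color"]); np.savez(f"{n}0.npz",P=pts(f),c=f["color"]); print(n,np.round(f["extrinsics"],3),f["fov_y"],f["cx"],f["cy"],list(f))
E
```

```text
{'time': np.float64(0.0), 'joints': array([ 1.206,  0.412, -0.013,  1.597,  0.006,  1.134, -0.082]), 'joint_vel': array([ 0.   , -0.   ,  0.001,  0.   , -0.001,  0.001, -0.001]), 'tau': array([-1.0000e-03, -5.8794e+01,  6.4200e-01, -2.9108e+01, -5.4000e-02,
        1.8000e-02,  0.0000e+00]), 'position': array([ 0.183, -0.597,  0.222]), 'tool_rot': array([-3.14 ,  0.   ,  0.297]), 'wrist_force': array([-0.28 ,  0.613,  0.362]), 'wrist_torque': array([-0.018, -0.011, -0.009]), 'grasp_force': np.float64(0.0), 'opening': np.float64(0.088)}
scene [[-0.803 -0.399  0.443  0.994]
 [ 0.596 -0.535  0.599  0.649]
 [-0.002  0.745  0.667  0.781]
 [ 0.     0.     0.     1.   ]] 55.699730321281145 257.9846431051569 192.52092927790707 ['color', 'range_z', 'fov_y', 'cx', 'cy', 'extrinsics']
top [[-0.024  0.998 -0.065  0.458]
 [-1.    -0.023  0.008  0.011]
 [ 0.006  0.066  0.998  1.227]
 [ 0.     0.     0.     1.   ]] 55.03388912734194 250.71718546284166 194.29059036028056 ['color', 'range_z', 'fov_y', 'cx', 'cy', 'extrinsics']
```

View pics/top0.png

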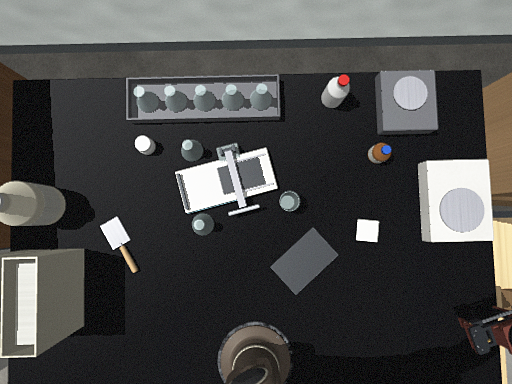

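View pics/scene0.png

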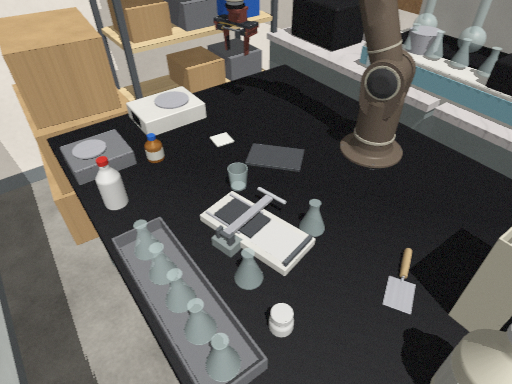

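The top view shows two panel lookalikes: the small dark plate on the clamp bed under the bar at (240,177), and a larger dark plate lying loose on the bench at (304,261). I choose the one on the bed. Other things there: flasks (192,150) and (203,224), beaker (289,201), cross handle (243,210), bracket (228,150), fence at the bed's left end (182,190).

Run:
```python
from h import *
d=np.load("top0.npz"); P=d["P"]; c=d["c"]
cv2.imwrite("pics/crop1.png",cv2.resize(c[125:245,160:320],None,fx=5,fy=5,interpolation=cv2.INTER_NEAREST))
S=np.zeros(P.shape[:2],bool); S[140:222,165:285]=1
M=S&(P[...,2]>.02)&(P[...,2]<.043)
M=cv2.morphologyEx(M.astype(np.uint8),cv2.MORPH_OPEN,np.ones((3,3)))
n,l,s,_=cv2.connectedComponentsWithStats(M); k=1+s[1:,4].argmax(); Q=P[(l==k)][:,:2]
r=cv2.minAreaRect(Q.astype(np.float32)); print(r,s[k]); print(np.round(cv2.boxPoints(r),3))
for nm,(u,v) in dict(h1=(232,213),h=(243,210),h2=(255,207),fa=(203,224),fb=(192,150),bk=(289,201),brk=(228,150)).items(): print(nm,np.round(P[v,u],3))
g=c.max(-1)<110
Mp=(l==k)&g&(P[...,2]>.03); 
for n2 in range(0): pass
n,l2,s2,_=cv2.connectedComponentsWithStats(Mp.astype(np.uint8))
for i in range(1,n):
  if s2[i,4]>40:
    q=P[l2==i]; print(s2[i],np.round(q.mean(0),4), cv2.minAreaRect(q[:,:2].astype(np.float32)))
H=S&(P[...,2]>.04)
for zz in [0.05]:pass
```

```text
((0.5763812065124512, 0.1504564881324768), (0.15802666544914246, 0.17229923605918884), 13.719508171081543) [ 179  155   58   58 2144]
[[0.479 0.215]
 [0.52  0.048]
 [0.674 0.086]
 [0.633 0.253]]
h1 [0.477 0.062 0.06 ]
h [0.486 0.027 0.061]
h2 [ 0.494 -0.011  0.058]
fa [0.445 0.149 0.102]
fb [0.68  0.185 0.068]
bk [ 0.513 -0.125  0.007]
brk [0.679 0.071 0.055]
[218 166  17  26  68] [0.5963 0.0761 0.0374] ((0.5866785049438477, 0.08117185533046722), (0.08663828670978546, 0.03233534097671509), 13.594772338867188)
```

View pics/crop1.png

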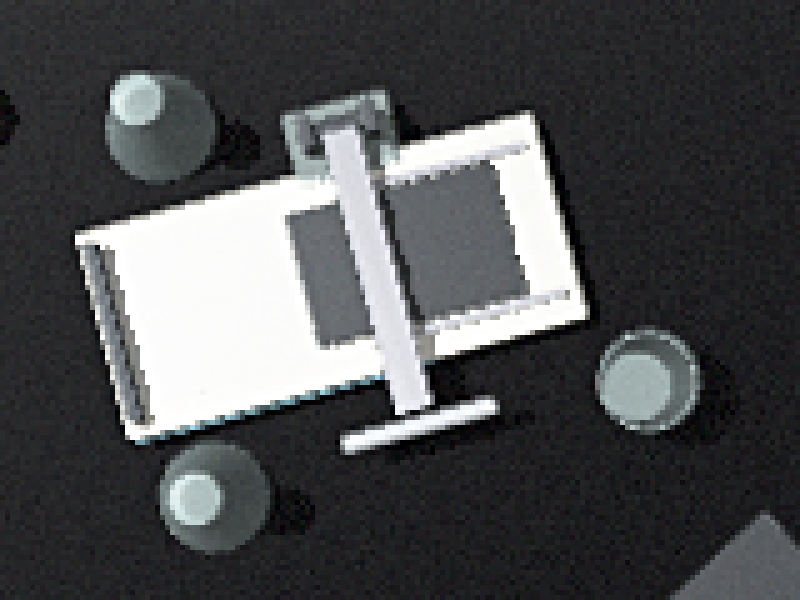

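The crop confirms it: the small plate lies between the rails under the bar, and the bed's corners are clear at crop (540,110), (590,318), (135,440) and (78,232). Next I fit the stand's pose.

```bash
cat >> h.py <<'E'
from scipy.spatial.transform import Rotation as R
def ray(f,u,v,z):
    fl=192/np.tan(np.radians(f["fov_y"])/2); E=np.array(f["extrinsics"])
    d=E[:3,:3]@np.array([(u-f["cx"])/fl,-(v-f["cy"])/fl,-1]); return E[:3,3]+d*(z-E[2,3])/d[2]
def fit(L,W):
    L=np.array(L,float);W=np.array(W)[:,:2];a=L-L.mean(0);b=W-W.mean(0)
    t=np.arctan2((a[:,0]*b[:,1]-a[:,1]*b[:,0]).sum(),(a*b).sum()); c,s=np.cos(t),np.sin(t)
    M=np.array([[c,-s],[s,c]]); o=W.mean(0)-M@L.mean(0); return o,t,W-(o+L@M.T)
def stand(o,t,x,y,z): return np.array([o[0]+x*np.cos(t)-y*np.sin(t),o[1]+x*np.sin(t)+y*np.cos(t),z])
def delta(p,yaw,pitch=0):
    o=env.get_obs(); A=R.from_euler("xyz",o["tool_rot"])
    d=A.inv().apply(np.array(p)-o["position"])/.3; r=(A.inv()*R.from_euler("xyz",[np.pi,pitch,yaw])).as_rotvec()/(np.pi/2)
    print("shift",np.round(d,3),"turn",np.round(r,3))
E
python3 - <<'E'
from h import *
f=grab("top")
px=lambda u,v:(160+u/5-.5,125+v/5-.5)
W=[ray(f,*px(u,v),.03) for u,v in[(540,110),(590,318),(135,440),(78,232)]]
o,t,r=fit([(.07,-.125),(-.07,-.125),(-.07,.185),(.07,.185)],W); print(o,t,np.round(r,4))
c,s=np.cos(t),np.sin(t)
def loc(w): d=w[:2]-o; return np.round([c*d[0]+s*d[1],-s*d[0]+c*d[1]],4)
for n,(u,v),z in [("hand",(343,445),.05),("hand2",(497,405),.05),("pFL",(288,212),.038),("pNL",(320,348),.038),("pFR",(495,165),.038),("pNR",(525,293),.038),("fa",(195,500),.102),("fb",(140,98),.102),("bk",(648,380),.04)]: print(n,loc(ray(f,*px(u,v),z)))
p=stand(o,t,-.11,-.031,.2); print(p); delta(p,t+np.pi/2)
E
```

```text
[0.59443186 0.04933303] 0.23711914955203076 [[ 0.001  -0.0016]
 [-0.0007  0.0024]
 [-0.0003 -0.0017]
 [ 0.0001  0.0009]]
hand [-0.1092  0.0531]
hand2 [-0.1098 -0.0485]
pFL [0.0465 0.0497]
pNL [-0.0444  0.0521]
pFR [ 0.0417 -0.0882]
pNR [-0.0441 -0.0853]
fa [-0.1197  0.1459]
fb [0.1284 0.1171]
bk [-0.1191 -0.1472]
[ 0.49479181 -0.00663892  0.2       ]
shift [ 1.571 -1.578  0.075] turn [-0.001 -0.001 -0.962]
```

Request:
play_rows([
  {"x": 0.14, "y": -0.14, "az": -0.1, "hand": -0.3},
  {"x": 0.3, "y": -0.3, "az": -0.2, "hand": -0.3},
  {"x": 0.45, "y": -0.45, "az": -0.3, "hand": -0.3},
  {"x": 0.6, "y": -0.6, "az": -0.4, "hand": -0.3},
  {"x": 0.7, "y": -0.7, "az": -0.5, "hand": -0.3},
])

```text
schema error: expected keys ax, ay, az, x, y, z, hand
```

```bash
cat >> h.py <<'E'
O=np.array([.59443,.04933]); T=.2371
def st(x,y,z,dyaw=np.pi/2): delta(stand(O,T,x,y,z),T+dyaw)
E
python3 - <<'E'
from h import *
print(env.get_obs()["position"],env.get_obs()["joints"]); st(-.11,-.031,.2)
E
```

```text
[ 0.1826696  -0.59732047  0.22199793] [ 1.20578229  0.4117458  -0.01271297  1.59681721  0.00556202  1.13428699
 -0.08215628]
shift [ 1.571 -1.578  0.075] turn [-0.001 -0.001 -0.962]
```

All keys are needed in each row.

Request:
play_rows([
  {"ax": 0, "ay": 0, "az": -0.1, "x": 0.14, "y": -0.14, "z": 0, "hand": -0.3},
  {"ax": 0, "ay": 0, "az": -0.2, "x": 0.28, "y": -0.28, "z": 0, "hand": -0.3},
  {"ax": 0, "ay": 0, "az": -0.3, "x": 0.42, "y": -0.42, "z": 0, "hand": -0.3},
  {"ax": 0, "ay": 0, "az": -0.4, "x": 0.56, "y": -0.56, "z": 0, "hand": -0.3},
  {"ax": 0, "ay": 0, "az": -0.5, "x": 0.7, "y": -0.7, "z": 0, "hand": -0.3},
])

```text
time: 0.78
position: [0.3227, -0.3336, 0.2227]
tool_rot: [3.141, 0.0, 1.087]
wrist_force: [0.2, 0.0, 0.1]
opening: 0.0417
grasp_force: 0.0
```

Run:
```python
from h import *
print(env.get_obs()["position"],env.get_obs()["joints"]); st(-.11,-.031,.2)
```

```text
[ 0.32273692 -0.3336352   0.2226633 ] [ 0.96774902  0.15402576 -0.30020976  1.95393691  0.05283526  1.04076902
  0.16065662]
shift [1.232e+00 1.000e-03 7.500e-02] turn [ 0.     0.    -0.459]
```

Request:
play_rows([
  {"ax": 0, "ay": 0, "az": -0.1, "x": 0.2, "y": 0, "z": 0, "hand": -0.3},
  {"ax": 0, "ay": 0, "az": -0.2, "x": 0.4, "y": 0, "z": 0, "hand": -0.3},
  {"ax": 0, "ay": 0, "az": -0.3, "x": 0.6, "y": 0, "z": 0, "hand": -0.3},
  {"ax": 0, "ay": 0, "az": -0.4, "x": 0.8, "y": 0, "z": 0, "hand": -0.3},
  {"ax": 0, "ay": 0, "az": -0.46, "x": 1.0, "y": 0, "z": 0, "hand": -0.3},
])

```text
time: 1.4
position: [0.4635, -0.069, 0.2228]
tool_rot: [3.141, 0.001, 1.808]
wrist_force: [0.5, -1.1, 0.6]
opening: 0.0304
grasp_force: 0.0
```

Run:
```python
from h import *
print(env.get_obs()["position"],env.get_obs()["joints"]); st(-.11,-.031,.12)
```

```text
[ 0.4635375  -0.06895572  0.22278843] [ 0.58797388  0.19708458 -0.61521345  1.92879129  0.13082939  1.05442994
  0.15455633]
shift [0.178 0.15  0.343] turn [0. 0. 0.]
```

Request:
play_rows([
  {"ax": 0, "ay": 0, "az": 0, "x": 0.18, "y": 0.15, "z": 0, "hand": -0.3},
  {"ax": 0, "ay": 0, "az": 0, "x": 0.18, "y": 0.15, "z": 0.15, "hand": -0.3},
  {"ax": 0, "ay": 0, "az": 0, "x": 0.18, "y": 0.15, "z": 0.3, "hand": -0.3},
  {"ax": 0, "ay": 0, "az": 0, "x": 0.18, "y": 0.15, "z": 0.34, "hand": -0.3},
  {"ax": 0, "ay": 0, "az": 0, "x": 0.18, "y": 0.15, "z": 0.34, "hand": -0.3},
])

```text
time: 2.02
position: [0.4941, -0.0077, 0.1207]
tool_rot: [-3.141, -0.0, 1.805]
wrist_force: [0.6, -0.2, 0.6]
opening: 0.0307
grasp_force: 0.0
```

Run:
```python
from h import *
f=grab("wrist"); cv2.imwrite("pics/w1.png",f["color"]); st(-.11,-.031,.035); print(np.round(f["extrinsics"],3))
# project expected rod ends/centre into wrist image
E=np.linalg.inv(f["extrinsics"]); fl=192/np.tan(np.radians(f["fov_y"])/2)
for y in(-.05,-.031,0,.05):
    q=E@np.r_[stand(O,T,-.11,y,.056),1]; print(y,np.round([f["cx"]-fl*q[0]/q[2],f["cy"]+fl*q[1]/q[2]],0))
```

```text
shift [0.003 0.    0.289] turn [ 0.001  0.    -0.002]
[[ 0.973 -0.222 -0.064  0.476]
 [ 0.231  0.934  0.271  0.067]
 [-0.001 -0.279  0.96   0.282]
 [ 0.     0.     0.     1.   ]]
-0.05 [262. 222.]
-0.031 [262. 203.]
0 [262. 168.]
0.05 [262. 107.]
```

View pics/w1.png

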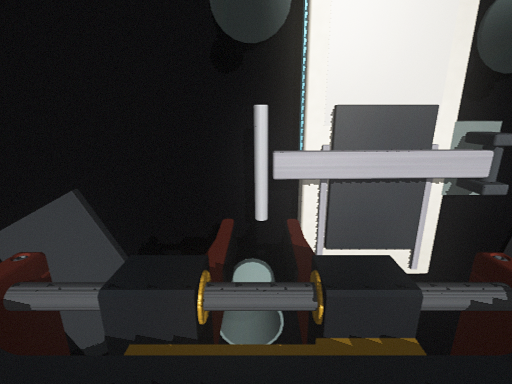

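The wrist view shows the rod along column 261, rows 105 to 220, exactly as predicted and centred between the fingers (columns 233 and 290). I descend and grip.

Request:
play_rows([
  {"ax": 0, "ay": 0, "az": 0, "x": 0, "y": 0, "z": 0.15, "hand": -0.3},
  {"ax": 0, "ay": 0, "az": 0, "x": 0, "y": 0, "z": 0.285, "hand": -0.3},
  {"ax": 0, "ay": 0, "az": 0, "x": 0, "y": 0, "z": 0.285, "hand": -0.3},
  {"ax": 0, "ay": 0, "az": 0, "x": 0, "y": 0, "z": 0.285, "hand": -1},
  {"ax": 0, "ay": 0, "az": 0, "x": 0, "y": 0, "z": 0.285, "hand": -1},
])

```text
time: 2.7
position: [0.4958, -0.0077, 0.0372]
tool_rot: [3.138, 0.001, 1.804]
wrist_force: [1.0, 0.2, 0.1]
opening: 0.0142
grasp_force: 0.0
```

Run:
```python
from h import *
p0=env.get_obs(); print(p0["position"],p0["opening"],p0["grasp_force"],p0["wrist_force"])
# arc, in tool axes (x=stand y, y=stand x, z=down)
for a in np.arange(.1,1.61,.1): print(round(a,1),"y",round(.2*(1-np.cos(a))/.3,3),"z",round(-.2*np.sin(a)/.3,3))
```

```text
[ 0.49576062 -0.00766496  0.03717982] 0.014234815621022173 0.0 [1.02450132 0.2224689  0.06555506]
0.1 y 0.003 z -0.067
0.2 y 0.013 z -0.132
0.3 y 0.03 z -0.197
0.4 y 0.053 z -0.26
0.5 y 0.082 z -0.32
0.6 y 0.116 z -0.376
0.7 y 0.157 z -0.429
0.8 y 0.202 z -0.478
0.9 y 0.252 z -0.522
1.0 y 0.306 z -0.561
1.1 y 0.364 z -0.594
1.2 y 0.425 z -0.621
1.3 y 0.488 z -0.642
1.4 y 0.553 z -0.657
1.5 y 0.62 z -0.665
1.6 y 0.686 z -0.666
```

Request:
play_rows([
  {"ax": 0, "ay": 0, "az": 0, "x": 0, "y": 0, "z": 0, "hand": -1},
  {"ax": 0, "ay": 0, "az": 0, "x": 0, "y": 0, "z": 0, "hand": -1},
  {"ax": 0, "ay": 0, "az": 0, "x": 0, "y": 0.003, "z": -0.067, "hand": -1},
  {"ax": 0, "ay": 0, "az": 0, "x": 0, "y": 0.013, "z": -0.132, "hand": -1},
  {"ax": 0, "ay": 0, "az": 0, "x": 0, "y": 0.03, "z": -0.197, "hand": -1},
])

```text
time: 3.32
position: [0.5035, -0.0057, 0.0947]
tool_rot: [3.141, 0.0, 1.805]
wrist_force: [5.5, -1.1, -6.2]
opening: 0.0108
grasp_force: 30.0
```

Request:
play_rows([
  {"ax": 0, "ay": 0, "az": 0, "x": 0, "y": 0.023, "z": -0.063, "hand": -1},
  {"ax": 0, "ay": 0, "az": 0, "x": 0, "y": 0.052, "z": -0.123, "hand": -1},
  {"ax": 0, "ay": 0, "az": 0, "x": 0, "y": 0.086, "z": -0.179, "hand": -1},
  {"ax": 0, "ay": 0, "az": 0, "x": 0, "y": 0.127, "z": -0.232, "hand": -1},
  {"ax": 0, "ay": 0, "az": 0, "x": 0, "y": 0.172, "z": -0.281, "hand": -1},
])

```text
time: 3.95
position: [0.5496, 0.0056, 0.178]
tool_rot: [-3.133, 0.0, 1.804]
wrist_force: [-9.0, -1.3, 2.6]
opening: 0.0109
grasp_force: 30.0
```

Request:
play_rows([
  {"ax": 0, "ay": 0, "az": 0, "x": 0, "y": 0.05, "z": -0.044, "hand": -1},
  {"ax": 0, "ay": 0, "az": 0, "x": 0, "y": 0.104, "z": -0.083, "hand": -1},
  {"ax": 0, "ay": 0, "az": 0, "x": 0, "y": 0.162, "z": -0.116, "hand": -1},
  {"ax": 0, "ay": 0, "az": 0, "x": 0, "y": 0.223, "z": -0.143, "hand": -1},
  {"ax": 0, "ay": 0, "az": 0, "x": 0, "y": 0.286, "z": -0.164, "hand": -1},
])

```text
time: 4.58
position: [0.6359, 0.0265, 0.2297]
tool_rot: [-3.14, 0.001, 1.805]
wrist_force: [-7.3, -0.4, 9.0]
opening: 0.0115
grasp_force: 30.0
```

Request:
play_rows([
  {"ax": 0, "ay": 0, "az": 0, "x": 0, "y": 0.065, "z": -0.015, "hand": -1},
  {"ax": 0, "ay": 0, "az": 0, "x": 0, "y": 0.132, "z": -0.023, "hand": -1},
  {"ax": 0, "ay": 0, "az": 0, "x": 0, "y": 0.198, "z": -0.024, "hand": -1},
  {"ax": 0, "ay": 0, "az": 0, "x": 0, "y": 0.198, "z": -0.024, "hand": -1},
  {"ax": 0, "ay": 0, "az": 0, "x": 0, "y": 0.198, "z": -0.024, "hand": -1},
])

```text
time: 5.2
position: [0.6949, 0.0409, 0.2355]
tool_rot: [3.14, -0.001, 1.805]
wrist_force: [2.3, 2.0, 3.6]
opening: 0.0111
grasp_force: 30.0
```

Run:
```python
from h import *
p=env.get_obs()["position"]; d=p[:2]-O; c,s=np.cos(T),np.sin(T); print(c*d[0]+s*d[1],-s*d[0]+c*d[1],p[2],env.get_obs()["joints"])
print("angle",np.arctan2(p[2]+.019-.05,.09-(c*d[0]+s*d[1])))
```

```text
0.09573193306854388 -0.03175742865893153 0.23553800480141812 [ 0.22820477  0.59131967 -0.57854476  1.35686303  0.32264771  1.28516102
 -0.12740508]
angle 1.5988127987825487
```

Request:
play_rows([
  {"ax": 0, "ay": 0, "az": 0, "x": 0, "y": 0, "z": 0, "hand": -0.2},
  {"ax": 0, "ay": 0, "az": 0, "x": 0, "y": 0, "z": 0, "hand": -0.2},
  {"ax": 0, "ay": 0, "az": 0, "x": 0, "y": 0, "z": -0.1, "hand": -0.2},
  {"ax": 0, "ay": 0, "az": 0, "x": 0, "y": 0, "z": -0.2, "hand": -0.2},
  {"ax": 0, "ay": 0, "az": 0, "x": 0, "y": -0.15, "z": -0.25, "hand": -0.2},
])

```text
time: 5.82
position: [0.6514, 0.0301, 0.31]
tool_rot: [3.141, -0.001, 1.805]
wrist_force: [-0.6, 0.1, -0.1]
opening: 0.035
grasp_force: 0.0
```

Run:
```python
from h import *
print(env.get_obs()["joints"]); st(0,-.13,.2,0)
```

```text
[ 0.27883989  0.47216867 -0.60638355  1.36983305  0.26586776  1.38070045
 -0.09158888]
shift [-0.327 -0.169  0.366] turn [-0.    -0.001  0.998]
```

Request:
play_rows([
  {"ax": 0, "ay": 0, "az": 0.05, "x": -0.1, "y": -0.05, "z": 0, "hand": -1},
  {"ax": 0, "ay": 0, "az": 0.15, "x": -0.2, "y": -0.1, "z": 0, "hand": -1},
  {"ax": 0, "ay": 0, "az": 0.25, "x": -0.33, "y": -0.17, "z": 0, "hand": -1},
  {"ax": 0, "ay": 0, "az": 0.36, "x": -0.33, "y": -0.17, "z": 0, "hand": -1},
  {"ax": 0, "ay": 0, "az": 0.47, "x": -0.33, "y": -0.17, "z": 0, "hand": -1},
])

```text
time: 6.45
position: [0.6232, -0.0797, 0.3096]
tool_rot: [-3.141, 0.001, 1.059]
wrist_force: [0.4, 0.5, -0.1]
opening: 0.0005
grasp_force: 0.0
```

Run:
```python
from h import *
print(env.get_obs()["joints"]); st(0,-.13,.2,0)
```

```text
[ 0.36179512  0.39985283 -0.44399327  1.44072208  0.17284083  1.34091095
 -0.60317025]
shift [0.011 0.001 0.365] turn [-0.     0.001  0.523]
```

Request:
play_rows([
  {"ax": 0, "ay": 0, "az": 0.11, "x": 0.01, "y": 0, "z": 0, "hand": -1},
  {"ax": 0, "ay": 0, "az": 0.22, "x": 0.01, "y": 0, "z": 0.1, "hand": -1},
  {"ax": 0, "ay": 0, "az": 0.33, "x": 0.01, "y": 0, "z": 0.2, "hand": -1},
  {"ax": 0, "ay": 0, "az": 0.44, "x": 0.01, "y": 0, "z": 0.36, "hand": -1},
  {"ax": 0, "ay": 0, "az": 0.522, "x": 0.01, "y": 0, "z": 0.36, "hand": -1},
])

```text
time: 7.08
position: [0.6222, -0.0762, 0.1974]
tool_rot: [-3.139, 0.008, 0.241]
wrist_force: [-0.6, 0.5, 0.4]
opening: 0.0004
grasp_force: 0.0
```

Run:
```python
from h import *
f=grab("wrist"); cv2.imwrite("pics/w2.png",f["color"]); st(0,-.112,.033,0)
E=np.linalg.inv(f["extrinsics"]); fl=192/np.tan(np.radians(f["fov_y"])/2)
for x,y in((-.045,-.088),(.045,-.088),(0,-.112)):
    q=E@np.r_[stand(O,T,x,y,.038),1]; print(x,y,np.round([f["cx"]-fl*q[0]/q[2],f["cy"]+fl*q[1]/q[2]],0))
f=grab("top"); cv2.imwrite("pics/t2.png",cv2.resize(f["color"][115:255,150:330],None,fx=4,fy=4))
```

```text
shift [ 0.007 -0.055  0.555] turn [-0.001  0.003 -0.001]
-0.045 -0.088 [229. 209.]
0.045 -0.088 [226. 137.]
0 -0.112 [247. 175.]
```

View pics/w2.png

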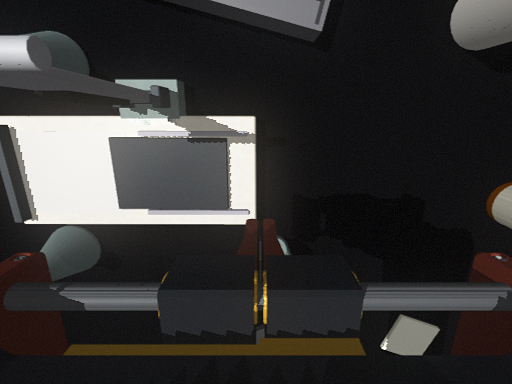

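View pics/t2.png

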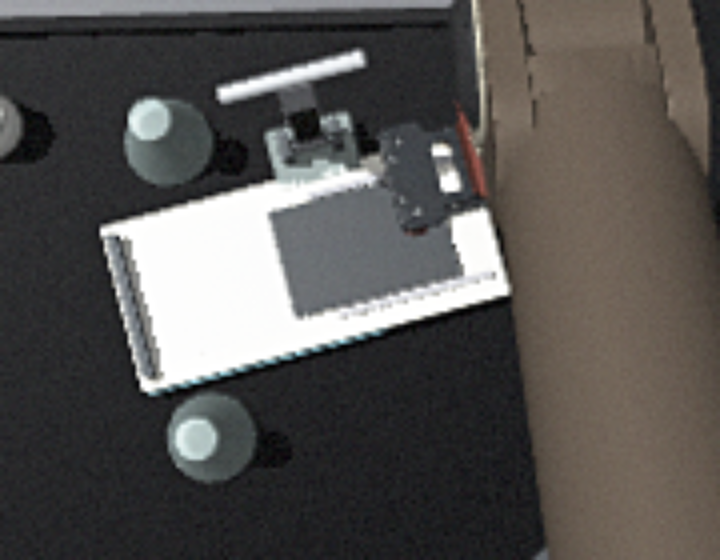

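The bar stands upright and the panel is still in place, with its rear edge at column 229, rows 137 to 209, as predicted. I descend behind it and push.

Request:
play_rows([
  {"ax": 0, "ay": 0, "az": 0, "x": 0.007, "y": -0.03, "z": 0.12, "hand": -1},
  {"ax": 0, "ay": 0, "az": 0, "x": 0.007, "y": -0.05, "z": 0.3, "hand": -1},
  {"ax": 0, "ay": 0, "az": 0, "x": 0.007, "y": -0.05, "z": 0.45, "hand": -1},
  {"ax": 0, "ay": 0, "az": 0, "x": 0.007, "y": -0.05, "z": 0.55, "hand": -1},
  {"ax": 0, "ay": 0, "az": 0, "x": 0.007, "y": -0.05, "z": 0.55, "hand": -1},
])

```text
time: 7.8
position: [0.6223, -0.0608, 0.0352]
tool_rot: [-3.14, 0.004, 0.249]
wrist_force: [0.9, -0.1, 0.3]
opening: 0.0006
grasp_force: 0.0
```

Run:
```python
from h import *
o=env.get_obs(); print(o["position"],o["wrist_force"]); st(0,-.06,.033,0); st(0,.0165,.033,0)
```

```text
[ 0.62226236 -0.06082561  0.03522895] [ 0.86852512 -0.06305889  0.32465621]
shift [-0.002 -0.179  0.008] turn [-0.001  0.002  0.008]
shift [ 0.001 -0.434  0.008] turn [-0.001  0.002  0.008]
```

Request:
play_rows([
  {"ax": 0, "ay": 0, "az": 0, "x": 0, "y": -0.03, "z": 0.005, "hand": -1},
  {"ax": 0, "ay": 0, "az": 0, "x": 0, "y": -0.07, "z": 0.005, "hand": -1},
  {"ax": 0, "ay": 0, "az": 0, "x": 0, "y": -0.11, "z": 0.005, "hand": -1},
  {"ax": 0, "ay": 0, "az": 0, "x": 0, "y": -0.15, "z": 0.005, "hand": -1},
  {"ax": 0, "ay": 0, "az": 0, "x": 0, "y": -0.18, "z": 0.005, "hand": -1},
])

```text
time: 8.43
position: [0.612, -0.0081, 0.0373]
tool_rot: [3.14, -0.003, 0.247]
wrist_force: [1.1, -4.5, 6.9]
opening: 0.0003
grasp_force: 4.0
```

Request:
play_rows([
  {"ax": 0, "ay": 0, "az": 0, "x": 0, "y": -0.03, "z": 0, "hand": -1},
  {"ax": 0, "ay": 0, "az": 0, "x": 0, "y": -0.07, "z": 0, "hand": -1},
  {"ax": 0, "ay": 0, "az": 0, "x": 0, "y": -0.11, "z": 0, "hand": -1},
  {"ax": 0, "ay": 0, "az": 0, "x": 0, "y": -0.15, "z": 0, "hand": -1},
  {"ax": 0, "ay": 0, "az": 0, "x": 0, "y": -0.15, "z": 0, "hand": -1},
])

```text
time: 9.05
position: [0.6006, 0.0372, 0.0372]
tool_rot: [3.141, -0.003, 0.248]
wrist_force: [-0.7, -0.2, 5.9]
opening: 0.0006
grasp_force: 3.0
```

Run:
```python
from h import *
o=env.get_obs(); print(o["position"],o["wrist_force"]); st(0,.0165,.033,0)
f=grab("wrist"); cv2.imwrite("pics/w3.png",f["color"])
```

```text
[0.60057661 0.03722858 0.03722988] [-0.67271197 -0.15875152  5.87600774]
shift [-0.009 -0.099  0.014] turn [ 0.    -0.002  0.007]
```

View pics/w3.png

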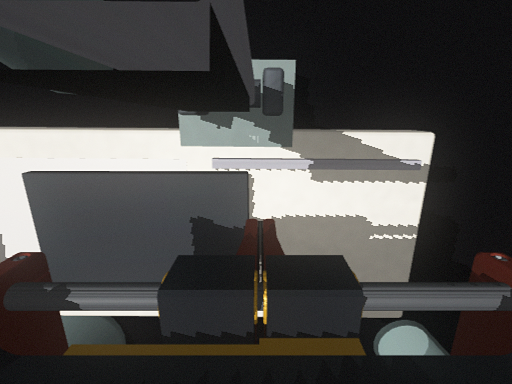

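```bash
cat >> h.py <<'E'
def loc(w): d=np.array(w)[...,:2]-O; c,s=np.cos(T),np.sin(T); return np.stack([c*d[...,0]+s*d[...,1],-s*d[...,0]+c*d[...,1]],-1)
E
python3 - <<'E'
from h import *
f=grab("wrist"); P=pts(f)
for u,v in [(249,173),(249,205),(26,173),(40,260)]: print((u,v),np.round(loc(ray(f,u,v,.038)),4))
for u,v in [(150,210),(240,200),(100,240),(330,200),(300,180)]: print((u,v),np.round(loc(P[v,u]),3),P[v,u,2])
print(loc(env.get_obs()["position"]),env.get_obs()["wrist_force"])
E
```

```text
(249, 173) [ 0.044  -0.0057]
(249, 205) [ 0.0233 -0.0057]
(26, 173) [0.0425 0.1309]
(40, 260) [-0.0174  0.1353]
(150, 210) [0.019 0.058] 0.0376380918200831
(240, 200) [0.026 0.   ] 0.03724080837461857
(100, 240) [-0.002  0.093] 0.03762384069808103
(330, 200) [ 0.025 -0.059] 0.02985092215792856
(300, 180) [ 0.038 -0.038] 0.029952413899044378
[ 0.00313491 -0.01316773] [0.51894139 0.30253422 7.09082055]
```

The fingertip rode onto the panel's rear edge (z 0.037, 7 N upward), though the panel is travelling well, with its rear edge at y = -6 mm. I back off and set the tip lower behind it.

Request:
play_rows([
  {"ax": 0, "ay": 0, "az": 0, "x": -0.01, "y": 0, "z": -0.05, "hand": -1},
  {"ax": 0, "ay": 0, "az": 0, "x": -0.01, "y": 0.06, "z": -0.05, "hand": -1},
  {"ax": 0, "ay": 0, "az": 0.005, "x": -0.01, "y": 0.1, "z": -0.05, "hand": -1},
  {"ax": 0, "ay": 0, "az": 0.005, "x": -0.01, "y": 0.1, "z": 0, "hand": -1},
  {"ax": 0, "ay": 0, "az": 0.005, "x": -0.01, "y": 0.1, "z": 0.005, "hand": -1},
])

```text
time: 9.78
position: [0.6026, 0.0053, 0.0319]
tool_rot: [-3.141, 0.003, 0.238]
wrist_force: [-0.3, -0.1, 0.7]
opening: 0.0008
grasp_force: 0.0
```

Request:
play_rows([
  {"ax": 0, "ay": 0, "az": 0, "x": 0, "y": 0, "z": 0, "hand": -1},
  {"ax": 0, "ay": 0, "az": 0, "x": 0, "y": 0, "z": 0, "hand": -1},
  {"ax": 0, "ay": 0, "az": 0, "x": 0, "y": 0, "z": 0, "hand": -1},
  {"ax": 0, "ay": 0, "az": 0, "x": 0, "y": 0, "z": 0, "hand": -1},
  {"ax": 0, "ay": 0, "az": 0, "x": 0, "y": 0, "z": 0, "hand": -1},
])

```text
time: 10.4
position: [0.6042, 0.0055, 0.0341]
tool_rot: [3.141, -0.0, 0.239]
wrist_force: [-0.3, 0.4, 0.2]
opening: 0.0002
grasp_force: 0.0
```

Run:
```python
from h import *
o=env.get_obs(); print(loc(o["position"]),o["position"],o["wrist_force"]); st(0,-.03,.032,0)
```

```text
[-0.00085529 -0.04493041] [0.60415211 0.0054557  0.03409888] [-0.30384769  0.40339252  0.16494663]
shift [ 0.003 -0.05   0.007] turn [ 0.    -0.     0.001]
```

Request:
play_rows([
  {"ax": 0, "ay": 0, "az": 0, "x": 0, "y": 0, "z": 0.008, "hand": -1},
  {"ax": 0, "ay": 0, "az": 0, "x": 0, "y": -0.03, "z": 0.008, "hand": -1},
  {"ax": 0, "ay": 0, "az": 0, "x": 0, "y": -0.06, "z": 0.008, "hand": -1},
  {"ax": 0, "ay": 0, "az": 0, "x": 0, "y": -0.09, "z": 0.008, "hand": -1},
  {"ax": 0, "ay": 0, "az": 0, "x": 0, "y": -0.12, "z": 0.008, "hand": -1},
])

```text
time: 11.02
position: [0.5954, 0.041, 0.0316]
tool_rot: [3.141, -0.0, 0.239]
wrist_force: [1.2, -0.9, 0.1]
opening: 0.0003
grasp_force: 0.6
```

Run:
```python
from h import *
o=env.get_obs(); print(loc(o["position"]),o["position"],o["wrist_force"])
f=grab("wrist");P=pts(f); L=loc(P); m=(P[...,2]>.035)&(P[...,2]<.041)&(L[...,0]>.015)&(L[...,0]<.046)&(L[...,1]>-.06)&(L[...,1]<.16)&(f["color"].max(-1)<130)
q=L[m]; print(m.sum(),np.percentile(q,[1,50,99],axis=0))
cv2.imwrite("pics/w4.png",f["color"])
```

```text
[-0.00097955 -0.00830806] [0.59542929 0.04102429 0.03158737] [ 1.16468802 -0.91434024  0.13203331]
10602 [[0.01527788 0.0027886 ]
 [0.03001277 0.0707235 ]
 [0.04354319 0.13897665]]
```

Request:
play_rows([
  {"ax": 0, "ay": 0, "az": 0, "x": 0, "y": -0.02, "z": 0, "hand": -1},
  {"ax": 0, "ay": 0, "az": 0, "x": 0, "y": -0.04, "z": 0, "hand": -1},
  {"ax": 0, "ay": 0, "az": 0, "x": 0, "y": -0.06, "z": 0, "hand": -1},
  {"ax": 0, "ay": 0, "az": 0, "x": 0, "y": -0.075, "z": 0, "hand": -1},
  {"ax": 0, "ay": 0, "az": 0, "x": 0, "y": -0.085, "z": 0, "hand": -1},
])

```text
time: 11.7
position: [0.5896, 0.0655, 0.0316]
tool_rot: [3.142, -0.0, 0.239]
wrist_force: [-0.3, -2.1, 0.9]
opening: 0.0003
grasp_force: 0.8
```

```bash
cat > pan.py <<'E'
from h import *
o=env.get_obs(); print(loc(o["position"]),o["position"],o["wrist_force"])
f=grab("wrist");P=pts(f); L=loc(P); m=(P[...,2]>.035)&(P[...,2]<.041)&(abs(L[...,0])<.06)&(L[...,1]>-.02)&(L[...,1]<.18)&(f["color"].max(-1)<130)
m=cv2.morphologyEx(m.astype(np.uint8),cv2.MORPH_OPEN,np.ones((5,5)))
n,l,s,_=cv2.connectedComponentsWithStats(m); m=l==1+s[1:,4].argmax()
q=L[m]; print(m.sum(),np.percentile(q,[1,50,99],axis=0))
h=q[:,0].max()
# far edge line and rear edge line
ys=np.arange(.05,.15,.01); e=[np.percentile(q[abs(q[:,1]-y)<.003,0],99) for y in ys if (abs(q[:,1]-y)<.003).sum()>20]; print("far edge x",np.round(e,4))
xs=np.arange(-.04,.045,.01); print("rear y",[(round(x,2),round(np.percentile(q[abs(q[:,0]-x)<.003,1],1),4),round(np.percentile(q[abs(q[:,0]-x)<.003,1],99),4)) for x in xs if (abs(q[:,0]-x)<.003).sum()>20])
E
python3 pan.py
```

```text
[-0.0009554   0.01682165] [0.58955018 0.06545662 0.03160485] [-0.27176074 -2.10521023  0.86544009]
22542 [[-0.031619    0.02868148]
 [ 0.01307276  0.10125714]
 [ 0.04340401  0.16414877]]
far edge x [0.0435 0.0432 0.0434 0.043  0.0433 0.0433 0.0434 0.0434 0.0435 0.0433]
rear y [(np.float64(-0.03), np.float64(0.0831), np.float64(0.1561)), (np.float64(-0.02), np.float64(0.0754), np.float64(0.1559)), (np.float64(-0.01), np.float64(0.0333), np.float64(0.1639)), (np.float64(0.0), np.float64(0.0297), np.float64(0.1644)), (np.float64(0.01), np.float64(0.0284), np.float64(0.1645)), (np.float64(0.02), np.float64(0.0282), np.float64(0.1648)), (np.float64(0.03), np.float64(0.028), np.float64(0.1639)), (np.float64(0.04), np.float64(0.0278), np.float64(0.1646))]
```

Request:
play_rows([
  {"ax": 0, "ay": 0, "az": 0, "x": 0, "y": -0.005, "z": 0, "hand": -1},
  {"ax": 0, "ay": 0, "az": 0, "x": 0, "y": -0.01, "z": 0, "hand": -1},
  {"ax": 0, "ay": 0, "az": 0, "x": 0, "y": -0.014, "z": 0, "hand": -1},
  {"ax": 0, "ay": 0, "az": 0, "x": 0, "y": -0.016, "z": 0, "hand": -1},
  {"ax": 0, "ay": 0, "az": 0, "x": 0, "y": -0.016, "z": 0, "hand": -1},
])

```text
time: 12.38
position: [0.5884, 0.0699, 0.0316]
tool_rot: [-3.142, -0.0, 0.239]
wrist_force: [0.6, -1.0, 0.7]
opening: 0.0009
grasp_force: 0.7
```

```bash
python3 pan.py
```

```text
[-0.00102093  0.02142067] [0.58840624 0.06991159 0.03156061] [ 0.55074009 -0.98236713  0.68627108]
23251 [[-0.03162603  0.03336521]
 [ 0.01319418  0.10787259]
 [ 0.04351041  0.17315388]]
far edge x [0.0434 0.0433 0.0432 0.0434 0.0433 0.0434 0.0429 0.0434 0.0433 0.0435]
rear y [(np.float64(-0.03), np.float64(0.0872), np.float64(0.1604)), (np.float64(-0.02), np.float64(0.08), np.float64(0.1607)), (np.float64(-0.01), np.float64(0.0379), np.float64(0.1728)), (np.float64(0.0), np.float64(0.0346), np.float64(0.1732)), (np.float64(0.01), np.float64(0.0323), np.float64(0.173)), (np.float64(0.02), np.float64(0.0327), np.float64(0.1731)), (np.float64(0.03), np.float64(0.0326), np.float64(0.1732)), (np.float64(0.04), np.float64(0.0324), np.float64(0.1732))]
```

Request:
play_rows([
  {"ax": 0, "ay": 0, "az": 0, "x": 0, "y": -0.004, "z": 0, "hand": -1},
  {"ax": 0, "ay": 0, "az": 0, "x": 0, "y": -0.008, "z": 0, "hand": -1},
  {"ax": 0, "ay": 0, "az": 0, "x": 0, "y": -0.012, "z": 0, "hand": -1},
  {"ax": 0, "ay": 0, "az": 0, "x": 0, "y": -0.012, "z": 0, "hand": -1},
  {"ax": 0, "ay": 0, "az": 0, "x": 0, "y": -0.012, "z": 0, "hand": -1},
])

```text
time: 13.05
position: [0.5881, 0.0716, 0.0316]
tool_rot: [3.14, -0.0, 0.237]
wrist_force: [3.4, -5.5, 1.1]
opening: 0.0006
grasp_force: 3.1
```

```bash
python3 pan.py | head -4
```

```text
[-0.00088349  0.02317024] [0.58812889 0.07164449 0.0315842 ] [ 3.41822957 -5.54380927  1.13029514]
23091 [[-0.03130962  0.03505402]
 [ 0.01355319  0.10936199]
 [ 0.04367524  0.17317835]]
```

Contact with the fence: the force has risen to 6.5 N, and the panel is square and within 2 mm of the middle line. I back off and go up.

Request:
play_rows([
  {"ax": 0, "ay": 0, "az": 0, "x": 0, "y": 0.03, "z": 0, "hand": -1},
  {"ax": 0, "ay": 0, "az": 0, "x": 0, "y": 0.1, "z": 0, "hand": -1},
  {"ax": 0, "ay": 0, "az": 0, "x": 0, "y": 0.2, "z": -0.15, "hand": -1},
  {"ax": 0, "ay": 0, "az": 0, "x": 0, "y": 0.3, "z": -0.35, "hand": -1},
  {"ax": 0, "ay": 0, "az": 0, "x": 0, "y": 0.4, "z": -0.55, "hand": -1},
])

```text
time: 13.72
position: [0.6147, -0.0415, 0.1898]
tool_rot: [-3.141, 0.001, 0.238]
wrist_force: [1.3, 0.0, -0.0]
opening: 0.0006
grasp_force: 0.0
```

Request:
play_rows([
  {"ax": 0, "ay": 0, "az": -0.1, "x": 0, "y": 0, "z": -0.2, "hand": -0.2},
  {"ax": 0, "ay": 0, "az": -0.2, "x": 0, "y": 0, "z": -0.4, "hand": -0.2},
  {"ax": 0, "ay": 0, "az": -0.3, "x": 0, "y": 0, "z": -0.4, "hand": -0.2},
  {"ax": 0, "ay": 0, "az": -0.4, "x": 0, "y": 0, "z": -0.4, "hand": -0.2},
  {"ax": 0, "ay": 0, "az": -0.5, "x": 0, "y": 0, "z": -0.4, "hand": -0.2},
])

```text
time: 14.35
position: [0.6148, -0.0406, 0.3084]
tool_rot: [-3.141, 0.0, 1.028]
wrist_force: [-0.5, 0.2, 0.1]
opening: 0.0353
grasp_force: 0.0
```

Run:
```python
from h import *
o=env.get_obs(); print(loc(o["position"]),o["position"],o["joints"]); st(.09,-.031,.31)
f=grab("top");P=pts(f);L=loc(P); m=(P[...,2]>.22)&(P[...,2]<.28)&(abs(L[...,0]-.09)<.06)&(abs(L[...,1])<.08); q=np.c_[L[m],P[m][:,2]]; print(m.sum(),np.percentile(q,[2,50,98],axis=0))
```

```text
[-0.00132271 -0.09217118] [ 0.6147939  -0.04057321  0.30835739] [ 0.30219421  0.37640968 -0.43734034  1.47529353  0.16110429  1.3257253
 -0.6897747 ]
shift [ 0.359  0.073 -0.006] turn [-0.    -0.    -0.496]
190 [[ 0.08864985 -0.0426366   0.22367608]
 [ 0.09314137  0.00425875  0.25378628]
 [ 0.10030895  0.05156623  0.25853815]]
```

Request:
play_rows([
  {"ax": 0, "ay": 0, "az": -0.1, "x": 0, "y": 0, "z": -0.05, "hand": -0.2},
  {"ax": 0, "ay": 0, "az": -0.2, "x": 0.1, "y": 0.02, "z": -0.05, "hand": -0.2},
  {"ax": 0, "ay": 0, "az": -0.3, "x": 0.2, "y": 0.04, "z": -0.05, "hand": -0.2},
  {"ax": 0, "ay": 0, "az": -0.4, "x": 0.3, "y": 0.07, "z": -0.05, "hand": -0.2},
  {"ax": 0, "ay": 0, "az": -0.495, "x": 0.37, "y": 0.085, "z": -0.05, "hand": -0.2},
])

```text
time: 15.02
position: [0.6952, 0.0423, 0.3227]
tool_rot: [-3.141, -0.001, 1.804]
wrist_force: [-0.3, 0.4, 0.1]
opening: 0.0353
grasp_force: 0.0
```

Run:
```python
from h import *
o=env.get_obs(); print(loc(o["position"]),o["position"]); st(.095,-.031,.234)
f=grab("wrist"); cv2.imwrite("pics/w5.png",f["color"])
```

```text
[ 0.09626555 -0.03053918] [0.69517554 0.04225652 0.32273394]
shift [-0.002 -0.004  0.296] turn [-0.    -0.    -0.003]
```

View pics/w5.png

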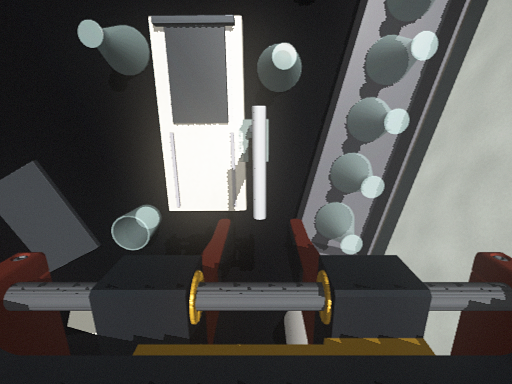

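The panel lies squarely against the fence (columns 165 to 228, rows 25 to 124), and the rod is at column 259, between the fingers. I descend and grip.

Request:
play_rows([
  {"ax": 0, "ay": 0, "az": 0, "x": 0, "y": 0, "z": 0.15, "hand": -0.2},
  {"ax": 0, "ay": 0, "az": 0, "x": 0, "y": 0, "z": 0.295, "hand": -0.2},
  {"ax": 0, "ay": 0, "az": 0, "x": 0, "y": 0, "z": 0.295, "hand": -0.2},
  {"ax": 0, "ay": 0, "az": 0, "x": 0, "y": 0, "z": 0.295, "hand": -1},
  {"ax": 0, "ay": 0, "az": 0, "x": 0, "y": 0, "z": 0.295, "hand": -1},
])

```text
time: 15.7
position: [0.6954, 0.0424, 0.2374]
tool_rot: [3.138, 0.0, 1.801]
wrist_force: [0.1, 0.8, 1.3]
opening: 0.0185
grasp_force: 0.0
```

Request:
play_rows([
  {"ax": 0, "ay": 0, "az": 0, "x": 0, "y": 0, "z": 0, "hand": -1},
  {"ax": 0, "ay": 0, "az": 0, "x": 0, "y": 0, "z": 0, "hand": -1},
  {"ax": 0, "ay": 0, "az": 0, "x": 0, "y": -0.066, "z": 0.001, "hand": -1},
  {"ax": 0, "ay": 0, "az": 0, "x": 0, "y": -0.133, "z": 0.009, "hand": -1},
  {"ax": 0, "ay": 0, "az": 0, "x": 0, "y": -0.198, "z": 0.024, "hand": -1},
])

```text
time: 16.32
position: [0.6379, 0.0287, 0.2293]
tool_rot: [3.137, 0.001, 1.801]
wrist_force: [5.3, 0.5, -2.5]
opening: 0.0112
grasp_force: 30.0
```

Run:
```python
from h import *
o=env.get_obs(); print(loc(o["position"]),o["position"],o["wrist_force"])
```

```text
[ 0.03738448 -0.03022377] [0.63786768 0.02873283 0.22934295] [ 5.31663094  0.52247109 -2.47794591]
```

Request:
play_rows([
  {"ax": 0, "ay": 0, "az": 0, "x": 0, "y": -0.063, "z": 0.021, "hand": -1},
  {"ax": 0, "ay": 0, "az": 0, "x": 0, "y": -0.124, "z": 0.048, "hand": -1},
  {"ax": 0, "ay": 0, "az": 0, "x": 0, "y": -0.182, "z": 0.081, "hand": -1},
  {"ax": 0, "ay": 0, "az": 0, "x": 0, "y": -0.236, "z": 0.12, "hand": -1},
  {"ax": 0, "ay": 0, "az": 0, "x": 0, "y": -0.286, "z": 0.164, "hand": -1},
])

```text
time: 16.95
position: [0.5542, 0.0088, 0.1794]
tool_rot: [3.138, 0.001, 1.801]
wrist_force: [4.5, -0.4, -0.2]
opening: 0.0111
grasp_force: 30.0
```

Request:
play_rows([
  {"ax": 0, "ay": 0, "az": 0, "x": 0, "y": -0.045, "z": 0.049, "hand": -1},
  {"ax": 0, "ay": 0, "az": 0, "x": 0, "y": -0.086, "z": 0.102, "hand": -1},
  {"ax": 0, "ay": 0, "az": 0, "x": 0, "y": -0.12, "z": 0.158, "hand": -1},
  {"ax": 0, "ay": 0, "az": 0, "x": 0, "y": -0.149, "z": 0.218, "hand": -1},
  {"ax": 0, "ay": 0, "az": 0, "x": 0, "y": -0.172, "z": 0.281, "hand": -1},
])

```text
time: 17.58
position: [0.5041, -0.0032, 0.0947]
tool_rot: [3.138, 0.001, 1.801]
wrist_force: [3.8, -1.9, 0.7]
opening: 0.0112
grasp_force: 30.0
```

Run:
```python
from h import *
o=env.get_obs(); print(loc(o["position"]),o["position"],o["wrist_force"]); st(-.11,-.0305,.036)
```

```text
[-0.10013078 -0.02984913] [ 0.50411166 -0.00320324  0.09470507] [ 3.79680311 -1.94547577  0.7407894 ]
shift [-0.002 -0.034  0.196] turn [ 0.002  0.001 -0.004]
```

Request:
play_rows([
  {"ax": 0, "ay": 0, "az": 0, "x": 0, "y": -0.017, "z": 0.065, "hand": -1},
  {"ax": 0, "ay": 0, "az": 0, "x": 0, "y": -0.027, "z": 0.13, "hand": -1},
  {"ax": 0, "ay": 0, "az": 0, "x": 0, "y": -0.03, "z": 0.18, "hand": -1},
  {"ax": 0, "ay": 0, "az": 0, "x": 0, "y": -0.03, "z": 0.2, "hand": -1},
  {"ax": 0, "ay": 0, "az": 0, "x": 0, "y": -0.03, "z": 0.2, "hand": -1},
])

```text
time: 18.2
position: [0.4946, -0.0055, 0.0339]
tool_rot: [3.142, 0.001, 1.801]
wrist_force: [2.6, -4.5, -3.2]
opening: 0.011
grasp_force: 30.0
```

Run:
```python
from h import *
o=env.get_obs(); print(loc(o["position"]),o["position"],o["wrist_force"])
f=grab("top");P=pts(f);L=loc(P); 
for a,b in((-.06,-.03),(0,.03),(.04,.06)):
  m=(abs(L[...,1])<.008)&(L[...,0]>a)&(L[...,0]<b)&(P[...,2]>.04)&(P[...,2]<.1);print(a,m.sum(),np.median(P[m][:,2]))
```

```text
[-0.10994384 -0.02980019] [ 0.49456164 -0.00546061  0.03394763] [ 2.62351633 -4.50196275 -3.18552011]
-0.06 6 0.057246213721565575
0 47 0.05624321736384719
0.04 32 0.05617185292726512
```

The bar reads level. I press a little further to be sure of the stop.

Request:
play_rows([
  {"ax": 0, "ay": 0, "az": 0, "x": 0, "y": 0, "z": 0.01, "hand": -1},
  {"ax": 0, "ay": 0, "az": 0, "x": 0, "y": 0, "z": 0.02, "hand": -1},
  {"ax": 0, "ay": 0, "az": 0, "x": 0, "y": 0, "z": 0.02, "hand": -1},
  {"ax": 0, "ay": 0, "az": 0, "x": 0, "y": 0, "z": 0.02, "hand": -1},
  {"ax": 0, "ay": 0, "az": 0, "x": 0, "y": 0, "z": 0.02, "hand": -1},
])

```text
time: 18.88
position: [0.4946, -0.0054, 0.0296]
tool_rot: [3.141, 0.002, 1.801]
wrist_force: [-4.5, -6.4, 17.9]
opening: 0.0113
grasp_force: 30.0
```

Request:
play_rows([
  {"ax": 0, "ay": 0, "az": 0, "x": 0, "y": 0, "z": -0.01, "hand": -0.3},
  {"ax": 0, "ay": 0, "az": 0, "x": 0, "y": 0, "z": -0.01, "hand": -0.3},
  {"ax": 0, "ay": 0, "az": 0, "x": 0, "y": 0, "z": -0.01, "hand": -0.3},
  {"ax": 0, "ay": 0, "az": 0, "x": 0, "y": 0, "z": -0.15, "hand": -0.3},
  {"ax": 0, "ay": 0, "az": 0, "x": 0, "y": 0, "z": -0.3, "hand": -0.3},
])

```text
time: 19.5
position: [0.4933, -0.0043, 0.1184]
tool_rot: [-3.139, -0.001, 1.802]
wrist_force: [0.4, -0.3, 0.6]
opening: 0.0308
grasp_force: 0.0
```

Request:
play_rows([
  {"ax": 0, "ay": 0, "az": 0, "x": -0.1, "y": -0.1, "z": -0.15, "hand": -0.3},
  {"ax": 0, "ay": 0, "az": 0, "x": -0.2, "y": -0.2, "z": -0.3, "hand": -0.3},
  {"ax": 0, "ay": 0, "az": 0, "x": -0.35, "y": -0.2, "z": -0.35, "hand": -0.3},
  {"ax": 0, "ay": 0, "az": 0, "x": -0.5, "y": -0.2, "z": -0.35, "hand": -0.3},
  {"ax": 0, "ay": 0, "az": 0, "x": -0.6, "y": -0.2, "z": -0.35, "hand": -0.3},
])

```text
time: 20.12
position: [0.4769, -0.1959, 0.2232]
tool_rot: [3.141, 0.0, 1.8]
wrist_force: [0.7, -0.2, -0.4]
opening: 0.0312
grasp_force: 0.0
```

Run:
```python
from h import *
f=grab("top");P=pts(f);L=loc(P); cv2.imwrite("pics/t3.png",cv2.resize(f["color"][105:255,140:340],None,fx=4,fy=4))
for a,b in((-.115,-.105),(-.09,-.06),(-.06,-.03),(0,.03),(.04,.06)):
  m=(abs(L[...,1])<.03)&(L[...,0]>a)&(L[...,0]<b)&(P[...,2]>.045)&(P[...,2]<.1);print(a,m.sum(),np.median(P[m][:,2]))
m=(P[...,2]>.033)&(P[...,2]<.042)&(abs(L[...,0])<.06)&(L[...,1]>.02)&(L[...,1]<.175)&(f["color"].max(-1)<130)
q=L[m].astype(np.float32); print(cv2.minAreaRect(q))
```

```text
-0.115 60 0.05461485890118711
-0.09 70 0.05590906041284538
-0.06 71 0.05555438817335867
0 70 0.054889178046202636
0.04 47 0.05533762338710124
((-0.0010772161185741425, 0.1026269793510437), (0.11378205567598343, 0.1439092606306076), 0.24881711602210999)
```

View pics/t3.png

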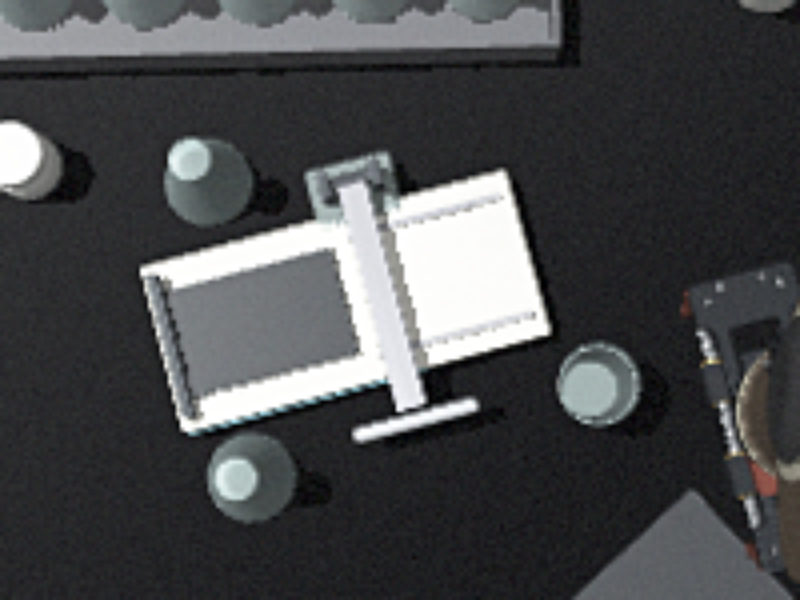

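The panel lies squarely against the fence (crop 175–355, 250–395), the bar is level, the glassware has not moved and the arm is clear. I hand it in.

```bash
python3 -c "
from bench import env
print(env.finish_job())"
```

```text
the job is handed in; nothing more can be done
None
```

I handed the job in at about 20 s on the clock: the panel lies squarely and centrally against the fence, the clamp bar is down level behind it, and no glassware moved in the last picture; no verdict was returned.

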